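Move a fresh finish sample to the drying rack on a spatula

TASK

Pick up the red-handled spatula, slide its blade under the four-colour finish sample with the white cross, and carry the sample on it, face up and level, to the yellow drying rack: set it down on the two rails, centred and square, without dropping it. Then lay the spatula flat on the bench. The finish is fresh, so the gripper must not touch this sample; leave the plain dark teal sample where it is.

Things in the scene. Friction and masses are not known exactly. Their poses are not given: they have to be found in the camera images.
- spatula_grip (a point): Cranked spatula, flat on the bench, ~150 g: centre of its red handle, 50 mm above the blade's underside. x points to the blade's tip (at first roughly away from the robot), z up. Handle level, 22 wide x 24 high, from 85 mm behind this point to 18 mm ahead; then a thin neck down to a flat steel blade, 3 thick, 56 wide, from 35 to 135 mm ahead. Balances 50 mm ahead: grip firmly (40 N).
- fresh: Fresh sample: board 120 x 120 x 6 mm, 50-90 g, top in four ochre/sea-green patches parted by a white cross. Origin: centre of underside, z up. Lies loose on two fixed wooden battens 24 mm high that run along its x (within 4 deg), roughly away from the robot. Under it, between them, is a channel 88 mm wide, 24 high, open at both ends, its middle within 5 mm of the board's.
- other: Bystander: a plain dark teal sample of the same size, lying on a pair of battens of its own in the same way. Origin at the centre of its underside.
- rack: Drying rack, fixed: yellow plate 150 x 140 mm, 4 thick, with two dark steel rails along its x, each 140 long, 14 wide, tops 30 mm above the bench. Between them a channel 88 mm wide, 26 deep, open at both ends. Origin: centre of the plate's underside, on the bench; x along the rails, roughly away from the robot, z up.

How it is judged:
By the outcome, as a careful person would: the job done as asked, in the order asked, and still so for the second after the job is handed in, with the robot touching nothing.
It also fails if it takes over 67 s, if anything falls off the work surface, if the arm or the gripper's body presses on something with over 40 N, if the wrist force passes 120 N, or if a joint passes its speed limit or range.

ROBOT

A 6-joint arm with a two-finger parallel gripper is mounted at the origin on the work surface. World frame = base frame: x ahead of the robot, y to its left, z up, the work surface at z = 0. Lengths are in m, angles in degrees, forces in N, time in s.
With the tool pointing down it reaches from about 0.25 to 0.725 m from the base axis. Payload 9.7 kg.
Tool frame: the origin (TCP) lies at the very end of the fingers, on their centre line; the grasp point (between the pads) lies grasp_offset behind it (grasp_offset is the distance from the TCP to the grasp point, in m); z points along the fingers, y is the line along which they close (so a half turn about z gives the same grasp; the last joint's range is limited). The gripper opens to 85 mm and grips with 20 to 120 N. Pads are 22 mm wide; open, the fingers measure 114 mm over their backs; the gripper's body (76 mm by 85 mm) begins 54 mm behind the grasp point. The pads swing forward as they close: fully open they stand 13 mm farther back than shut.
Start: joints at [-72.938, 4.979, 10.078, 95.1, 0, 90], TCP at [0.161, -0.526, 0.231] pointing down, gripper open.
Joint ranges: [-179.16, 179.16], [-48.56, 103.87], [-65.8, 70.77], [-126.05, 130.52], [-82.76, 87.17], [-180, 180]. Speed limits (degrees/s): [127.2, 127.2, 147.25, 180, 180, 180].

INTERFACE

Orientations are given as [roll, pitch, yaw] about the fixed x, y, z axes, in that order (R = Rz(yaw) Ry(pitch) Rx(roll)).
In Python, from workcell import get_obs, camera, calibration, job_done, recognise, cut_out, mark_of, grasp_offset gives the robot as it stands.
- The arm moves only by the tool servo_tool, never from a script. Its argument "moves" is a list of rows, each a list of 3 entries, a list of its own where there are three numbers: the turn, a rotation vector about the tool's x, y, z in degrees, then the shift along the tool's x, y, z in m, then the opening in per cent of the stroke, from 0 (shut) to 100 (fully open). In form: [[[ax, ay, az], [x, y, z], claw], ...]. A call has 1 to 12 rows; each row shifts and turns the commanded pose from where the row before left it, along the tool's axes as they then stand; what a row does not reach is not made up. A row lasts 1/10 s, in which the tool goes at most 50 mm and 8.59 degrees, less where a joint would pass 70% of its speed; a pose out of reach is approached as far as the arm can. A call is refused whole if a number of a shift passes 0.05 or a number of a turn 8.59, either way. A call with a gripper value outside its range is refused whole. The fingers move at their own pace and stop on an object; "force" is the grip in N (left out, the last holds). Time passes only in rows, so rows that do not move let the fingers close. It gives the time, the measured TCP pose, the force, the opening and the grip force at its end, in the units of the state.
- get_obs(): the state, without advancing time (a new reading comes with each control period).
- camera(name): name is "scene" or "top" or "wrist"; returns (picture, depth): 400x640x3 uint8, red, green, blue; 400x640 float32, m along the optical axis (not along the pixel's ray), 0 where there is no reading.
- calibration(name): a dict with "camera_matrix" (3x3 intrinsics, pixels), "R" (3x3) and "t" (3): a world point X has camera coordinates R X + t. Camera axes: x right, y down, z forward; pixel columns grow to the right and rows downward; lengths in m; the calibration is good to about 2 mm. A picture is of the moment at which its call begins: read the wrist's pose just before it. calibration takes no time and is no camera call; for the wrist camera it gives the pose at the moment of the call.
- job_done(): hands the job in; it is judged then, once.
Trained networks look in the newest picture that a camera, given by its name, has taken for a name from the list of things; names that differ only in an ending like _2 or _b are one class to them, and where a whole thing is asked for, a point or a joint stands for the part that bears it (a point fixed in the world has none). Each returns a list of dicts, best first, with "score" (0 to 1); they miss things now and then, are a little off and sometimes report something else, mostly with a low value. They report only what shows in the picture. A call takes as long as a camera call.
- recognise(name, camera): "xyz" ([x, y, z] in m, in the coordinates of the camera as it stood for that picture, good to about 4 mm: the middle of the surface that is visible of it).
- cut_out(name, camera): "mask" (400x640 bool, what is visible of it).
- mark_of(name, camera): "xyz" ([x, y, z] in m, in the coordinates of the camera as it stood for that picture, good to about 4 mm: a listed point, or the origin of a listed thing).
The state is a dict: "time": time; "q": joint angles; "qd": joint speeds; "joint_efforts": joint torques, N m; "ee_pos": TCP position; "tcp_rot": TCP orientation; "wrist_force": force on the tool from outside, world axes, zero at the start; "torque": the same for the moment, N m; "opening": finger opening in m; "grasp_force": force on a finger pad.
Only numpy, scipy, OpenCV 4.12 (cv2) and the standard library are available. Lean on these libraries where they do the work, as an engineer would, in place of code of your own. Each camera call takes 0.05 s, during which the arm holds its last target. There are 200 camera calls.

## Working session

There is one attempt and no reset: what is moved stays moved. The work goes in short steps, Python scripts to look and compute and a tool call to move; the robot and the scene stay as the last step left them, time stands still between calls to the robot, and variables do not carry over. Pictures are saved under pics/ and viewed, at most 10 in all, crops included, and the job is handed in when it is done.

Besides the shell and the picture viewer there is one more tool, called by a JSON object that holds its "name" and its "arguments". servo_tool: Moves the arm, as the interface text tells. Its arguments: {"type":"object","properties":{"moves":{"type":"array"},"force":{"type":"number"}},"required":["moves"]}

```bash
mkdir -p pics; ls; cat > h.py <<'E'
import numpy as np, cv2
from workcell import *
def cal(c):
    k=calibration(c); return np.array(k["camera_matrix"]),np.array(k["R"]),np.array(k["t"])
def w(p,c):
    K,R,t=cal(c); return R.T@(np.array(p)-t)
def cloud(d,m,c):
    K,R,t=cal(c); v,u=np.nonzero(m&(d>0)); z=d[v,u]
    P=np.stack([(u-K[0,2])/K[0,0]*z,(v-K[1,2])/K[1,1]*z,z],1)
    return (P-t)@R
E
python3 - <<'E'
from h import *
print(grasp_offset); o=get_obs(); print(o)
ims=[]
for c in ["top","scene"]:
    im,d=camera(c); np.savez(f"/tmp/{c}.npz",im=im,d=d); ims.append(im)
    for n in ["spatula_grip","fresh","other","rack"]:
        for r in mark_of(n,c)[:2]: print(c,n,"mark",r["score"],w(r["xyz"],c).round(4))
        for r in cut_out(n,c)[:1]:
            np.save(f"/tmp/{c}_{n}.npy",r["mask"])
            P=cloud(d,r["mask"],c); 
            print("  cut",r["score"],len(P),np.median(P,0).round(4),P.min(0).round(3),P.max(0).round(3))
            zt=np.percentile(P[:,2],70); Q=P[abs(P[:,2]-zt)<.008]
            print("  rect",zt.round(4),cv2.minAreaRect((Q[:,:2]*1000).astype(np.float32)))
cv2.imwrite("pics/top.png",ims[0][...,::-1]);cv2.imwrite("pics/scene.png",ims[1][...,::-1])
print(get_obs()["time"])
E
```

```text
pics
0.0187
{'time': 0.0, 'q': array([-7.29387228e+01,  5.01144516e+00,  1.00327993e+01,  9.50994169e+01,
        7.42571104e-04,  8.99993629e+01]), 'qd': array([ 0.05453468, -0.04105398,  0.01752293, -0.06435322,  0.04933268,
        0.10160057]), 'joint_efforts': array([-1.37485171e-03, -5.20385563e+01,  4.64808011e+01,  1.61876151e-02,
       -9.97451662e-05,  1.99488460e-05]), 'ee_pos': array([ 0.16130057, -0.52556675,  0.23056494]), 'tcp_rot': array([-1.79921937e+02, -7.43438488e-04,  1.70619133e+01]), 'wrist_force': array([-0.54650643,  0.32962569, -1.01693018]), 'torque': array([-0.0083963 , -0.01551659,  0.03272158]), 'grasp_force': 0.0, 'opening': 0.08556204934873689}
top spatula_grip mark 0.91 [0.4545 0.3449 0.0501]
  cut 0.57 1255 [0.5092 0.3472 0.0045] [ 0.365  0.321 -0.005] [0.587 0.381 0.071]
  rect 0.0538 ((422.85137939453125, 346.20355224609375), (107.41925048828125, 24.535015106201172), 2.6556615829467773)
top fresh mark 0.88 [0.6012 0.1761 0.0177]
top fresh mark 0.18 [ 0.5881 -0.095   0.0212]
  cut 0.9 2060 [0.6015 0.1725 0.03  ] [ 0.534  0.104 -0.005] [0.669 0.24  
[... 868 characters left out ...]
cut 0.94 2161 [0.6077 0.1675 0.0294] [ 0.53   0.1   -0.002] [0.674 0.246 0.035]
  rect 0.0303 ((604.2168579101562, 169.50559997558594), (121.52910614013672, 123.11804962158203), 12.182596206665039)
scene other mark 0.98 [ 0.599  -0.0936  0.0216]
  cut 0.75 2503 [ 0.5965 -0.097   0.0295] [ 0.523 -0.163 -0.003] [ 0.66  -0.022  0.035]
  rect 0.0303 ((592.939453125, -96.0383529663086), (119.34749603271484, 122.15310668945312), 81.15802001953125)
scene rack mark 0.77 [ 0.5832 -0.338  -0.0011]
  cut 0.57 4303 [ 0.5913 -0.3398  0.0037] [ 0.498 -0.417 -0.003] [ 0.669 -0.258  0.035]
  rect 0.0052 ((583.5345458984375, -337.74041748046875), (154.8639678955078, 139.95663452148438), 8.77334213256836)
0.9
```

View pics/top.png

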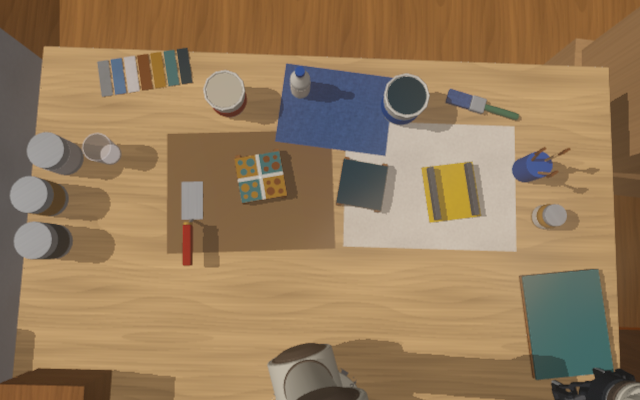

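View pics/scene.png

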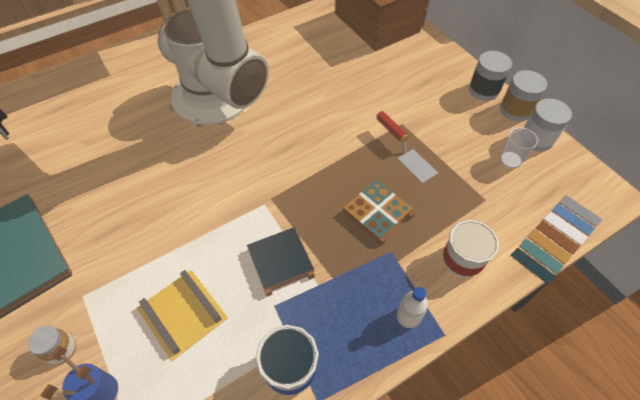

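The top view shows the spatula handle at (187,243) with its blade at (192,200). The fresh sample is at (260,177), the dark one at (362,184) and the rack at (451,192). The network poses agree with this, and the path is clear, so I'm moving toward the spatula.

{"name": "servo_tool", "arguments": {"moves": [[[0,0,7.15],[0,0,0],100],[[0,0,7.15],[0,0,0],100],[[0,0,0],[0.014,-0.042,0],100],[[0,0,0],[0.014,-0.042,0],100],[[0,0,0],[0.014,-0.042,0],100],[[0,0,0],[0.014,-0.042,0],100],[[0,0,0],[0.014,-0.042,0],100],[[0,0,0],[0.014,-0.042,0],100],[[0,0,0],[0.014,-0.042,0],100],[[0,0,0],[0.014,-0.042,0],100],[[0,0,0],[0.014,-0.042,0],100],[[0,0,0],[0.014,-0.042,0],100]], "force": 50}}

```text
time: 2.1
ee_pos: [0.2809, -0.098, 0.2316]
tcp_rot: [180.0, -0.1, 2.7]
wrist_force: [2.0, -0.5, -0.4]
opening: 0.0853
grasp_force: 0.0
```

{"name": "servo_tool", "arguments": {"moves": [[[0,0,0],[0.014,-0.042,0],100],[[0,0,0],[0.014,-0.042,0],100],[[0,0,0],[0.014,-0.042,0],100],[[0,0,0],[0.014,-0.042,0],100],[[0,0,0],[0.014,-0.042,0],100],[[0,0,0],[0.014,-0.042,0],100],[[0,0,0],[0.014,-0.042,0],100],[[0,0,0],[0.014,-0.042,0],100],[[0,0,0],[0.014,-0.042,0],100],[[0,0,0],[0.014,-0.042,0],100],[[0,0,0],[0,0,0],100],[[0,0,0],[0,0,0],100]]}}

```text
time: 3.3
ee_pos: [0.4031, 0.1439, 0.2508]
tcp_rot: [-171.9, 0.1, 14.3]
wrist_force: [-1.0, -0.3, 0.5]
opening: 0.0853
grasp_force: 0.0
```

```bash
cat > look.py <<'E'
from h import *
import sys
def look(c,names,png=None):
    o=get_obs(); print("t",o["time"],"tcp",o["ee_pos"].round(4),o["tcp_rot"].round(2),"open",o["opening"].round(4),"gf",o["grasp_force"].round(1),"wf",o["wrist_force"].round(2),o["torque"].round(3),"q",o["q"].round(1))
    im,d=camera(c); np.savez(f"/tmp/{c}.npz",im=im,d=d)
    if png: cv2.imwrite(f"pics/{png}.png",im[...,::-1])
    for n in names:
        for r in mark_of(n,c)[:1]: print(c,n,"mark",r["score"],w(r["xyz"],c).round(4))
        for r in cut_out(n,c)[:1]:
            P=cloud(d,r["mask"],c)
            zt=np.percentile(P[:,2],95 if n=="rack" else 70); Q=P[abs(P[:,2]-zt)<.008]
            print("  rect",r["score"],len(P),zt.round(4),cv2.minAreaRect((Q[:,:2]*1000).astype(np.float32)))
    return im,d
if __name__=="__main__": look(sys.argv[1],sys.argv[3:],sys.argv[2])
E
python3 look.py wrist w1 spatula_grip fresh; python3 -c "
from h import *
K,R,t=cal('wrist');print(K,-R.T@t,R)"
```

```text
[[306.97338464   0.         321.49956369]
 [  0.         306.97338464 196.95438109]
 [  0.           0.           1.        ]] [0.49022618 0.14625622 0.39109021] [[ 0.24428732 -0.95960736 -0.13956153]
 [-0.90385848 -0.27745852  0.32566335]
 [-0.35123148  0.04658845 -0.93512885]]Traceback (most recent call last):
  File "look.py", line 14, in <module>
    if __name__=="__main__": look(sys.argv[1],sys.argv[3:],sys.argv[2])
                             ~~~~^^^^^^^^^^^^^^^^^^^^^^^^^^^^^^^^^^^^^^
  File "look.py", line 4, in look
    o=get_obs(); print("t",o["time"],"tcp",o["ee_pos"].round(4),o["tcp_rot"].round(2),"open",o["opening"].round(4),"gf",o["grasp_force"].round(1),"wf",o["wrist_force"].round(2),o["torque"].round(3),"q",o["q"].round(1))
                                                                                             ^^^^^^^^^^^^^^^^^^
AttributeError: 'float' object has no attribute 'round'
```

```bash
sed -i 's/o\["opening"\].round(4)/round(o["opening"],4)/; s/o\["grasp_force"\].round(1)/round(o["grasp_force"],1)/' look.py; python3 look.py wrist w1 spatula_grip fresh
```

```text
t 3.3 tcp [0.4031 0.1439 0.2508] [-1.7187e+02  1.4000e-01  1.4300e+01] open 0.0853 gf 0.0 wf [-0.98 -0.33  0.47] [-0.137 -0.048 -0.03 ] q [ 14.2 -11.3  -3.6  97.8   8.1 179.9]
wrist spatula_grip mark 0.83 [0.4555 0.3501 0.0455]
  rect 0.78 4891 0.0598 ((424.26690673828125, 345.4683837890625), (108.71297454833984, 22.804096221923828), 2.6208624839782715)
  rect 0.7 3923 0.0304 ((559.7178955078125, 162.86883544921875), (29.647626876831055, 119.90309143066406), 12.163865089416504)
```

View pics/w1.png

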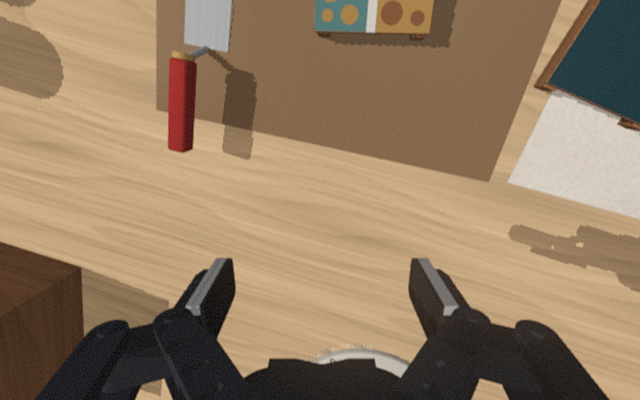

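The wrist view shows the handle at (181,100), its blade above that, and the board's near edge at (375,35) with batten ends just below it. Joint 6 reached its 180° limit, so I'll use the half-turned grasp: tool x points backward and q6 stays mid-range.

{"name": "servo_tool", "arguments": {"moves": [[[-4,0,-7],[0,0,0],100],[[-4.1,0,-7],[0,0,0],100],[[0,0,-8.5],[0,0,0],100],[[0,0,-8.5],[0,0,0],100],[[0,0,-8.5],[0,0,0],100],[[0,0,-8.5],[0,0,0],100],[[0,0,-8.5],[0,0,0],100],[[0,0,-8.5],[0,0,0],100],[[0,0,-8.5],[0,0,0],100],[[0,0,-8.5],[0,0,0],100],[[0,0,-8.5],[0,0,0],100],[[0,0,-8.5],[0,0,0],100]]}}

```text
time: 4.75
ee_pos: [0.403, 0.1436, 0.2511]
tcp_rot: [179.1, 0.0, 113.6]
wrist_force: [0.0, 0.2, 0.3]
opening: 0.0854
grasp_force: 0.0
```

{"name": "servo_tool", "arguments": {"moves": [[[0,0,-8.5],[0,0,0],100],[[0,0,-8.5],[0,0,0],100],[[0,0,-8.5],[0,0,0],100],[[0,0,-8.5],[0,0,0],100],[[0,0,-8.5],[0,0,0],100],[[0,0,-8.5],[0,0,0],100],[[0,0,-8.5],[0,0,0],100],[[0,0,-8.5],[0,0,0],100],[[0,0,0],[0,0,0],100],[[0,0,0],[0,0,0],100]]}}

```text
time: 5.75
ee_pos: [0.4031, 0.1437, 0.2511]
tcp_rot: [179.7, 0.9, -179.0]
wrist_force: [-0.1, -0.3, 0.8]
opening: 0.0854
grasp_force: 0.0
```

```bash
python3 look.py wrist w2 spatula_grip fresh
```

```text
t 5.75 tcp [0.4031 0.1437 0.2511] [ 179.66    0.85 -179.04] open 0.0854 gf 0.0 wf [-0.13 -0.31  0.81] [-0.014 -0.016 -0.002] q [ 19.6 -12.   -3.8  97.2   0.1  18.6]
wrist spatula_grip mark 0.88 [0.457  0.3478 0.0482]
  rect 0.66 4706 0.0593 ((422.62750244140625, 345.8987731933594), (109.09264373779297, 22.45643424987793), 3.2979588508605957)
wrist fresh mark 0.91 [0.5999 0.1727 0.0191]
  rect 0.95 5924 0.0298 ((602.8260498046875, 173.471435546875), (121.3205337524414, 119.91576385498047), 11.988651275634766)
```

View pics/w2.png

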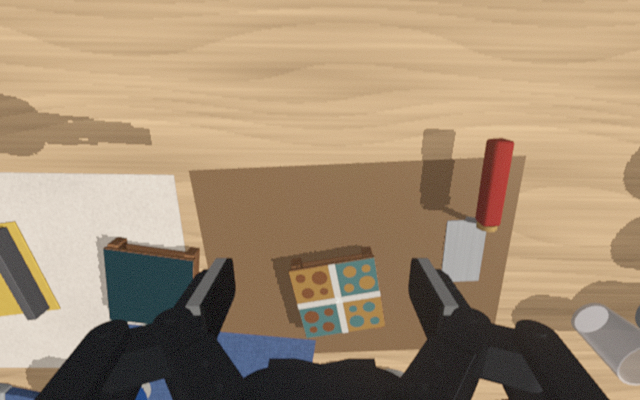

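```bash
cat > go.py <<'E'
import sys
from h import *
from scipy.spatial.transform import Rotation as T
# go.py x y z rot-yaw(tool) : turn first, then shift in tool axes
def go(x,y,z,yaw):
    o=get_obs(); A=T.from_euler("xyz",o["tcp_rot"],degrees=True); B=T.from_euler("xyz",[180,0,yaw],degrees=True)
    print("t",o["time"],"turn",(A.inv()*B).as_rotvec(degrees=True).round(2),"shift",B.inv().apply(np.array([x,y,z])-o["ee_pos"]).round(4))
if __name__=="__main__": go(*map(float,sys.argv[1:]))
E
python3 go.py .456 .3472 .0313 182.9
```

```text
t 6.0 turn [ 0.32  0.84 -1.76] shift [-0.0631  0.2004  0.2197]
```

{"name": "servo_tool", "arguments": {"moves": [[[0.32,0.84,-1.76],[0,0,0],100],[[0,0,0],[-0.0126,0.04,0.01],100],[[0,0,0],[-0.0126,0.04,0.02],100],[[0,0,0],[-0.0126,0.04,0.02],100],[[0,0,0],[-0.0126,0.04,0.02],100],[[0,0,0],[-0.0126,0.04,0.02],100],[[0,0,0],[0,0,0],100],[[0,0,0],[0,0,0],100]]}}

```text
time: 6.8
ee_pos: [0.4551, 0.3473, 0.1597]
tcp_rot: [-179.9, -0.1, -177.0]
wrist_force: [-0.9, -0.3, 0.8]
opening: 0.0855
grasp_force: 0.0
```

```bash
python3 look.py wrist w3 spatula_grip fresh; python3 go.py .456 .3472 .0313 182.9
```

```text
t 6.8 tcp [0.4551 0.3473 0.1597] [-1.7991e+02 -1.2000e-01 -1.7697e+02] open 0.0855 gf 0.0 wf [-0.85 -0.32  0.81] [-0.003  0.068  0.052] q [37.3  7.3  4.7 87.5 -0.  34.3]
wrist spatula_grip mark 0.82 [0.4549 0.345  0.0482]
  rect 0.84 7542 0.0628 ((424.5654296875, 345.9705810546875), (109.19412994384766, 22.022315979003906), 2.9584038257598877)
wrist fresh mark 0.96 [0.6014 0.1735 0.0253]
  rect 0.88 5693 0.0327 ((599.3563232421875, 170.914794921875), (111.96617126464844, 120.88130187988281), 11.25267505645752)
t 7.05 turn [0.06 0.09 0.03] shift [-1.00e-04  9.00e-04  1.31e-01]
```

{"name": "servo_tool", "arguments": {"moves": [[[0,0,0],[0,0,0.04],100],[[0,0,0],[0,0,0.04],100],[[0,0,0],[0,0,0.03],100],[[0,0,0],[0,0,0.0185],100],[[0,0,0],[0,0,0],100],[[0,0,0],[0,0,0],0],[[0,0,0],[0,0,0],0],[[0,0,0],[0,0,0],0],[[0,0,0],[0,0,0],0],[[0,0,0],[0,0,0],0],[[0,0,0],[0,0,0],0],[[0,0,0],[0,0,0],0]], "force": 50}}

```text
time: 8.25
ee_pos: [0.456, 0.3473, 0.0333]
tcp_rot: [180.0, 0.1, -177.0]
wrist_force: [-0.9, -0.7, 5.3]
opening: 0.0212
grasp_force: 53.7
```

{"name": "servo_tool", "arguments": {"moves": [[[0,0,0],[0,0,0],0],[[0,0,0],[0,0,0],0],[[0,0,0],[0,0,-0.02],0],[[0,0,0],[0,0,-0.04],0],[[0,0,0],[0,0,-0.04],0],[[0,0,0],[0,0,0],0],[[0,0,0],[0,0,0],0],[[0,0,0],[0,0,0],0]]}}

```text
time: 9.05
ee_pos: [0.4551, 0.3466, 0.1309]
tcp_rot: [-179.9, -0.1, -177.0]
wrist_force: [-0.7, 0.5, -2.1]
opening: 0.0211
grasp_force: 52.8
```

```bash
python3 look.py wrist w4 spatula_grip fresh; python3 look.py top t4 spatula_grip fresh rack; python3 look.py scene s4 spatula_grip
python3 -c "
import cv2,numpy as np
a=cv2.imread('pics/w4.png');b=cv2.imread('pics/s4.png')[60:260,320:560]
cv2.imwrite('pics/m4.png',np.vstack([cv2.resize(a[150:],(640,250)),cv2.resize(b,(360,300)).repeat(1,0) if 0 else np.pad(cv2.resize(b,(400,333)),((0,0),(0,240),(0,0)))]))"
```

```text
t 9.05 tcp [0.4551 0.3466 0.1309] [-1.7993e+02 -1.1000e-01 -1.7700e+02] open 0.0211 gf 52.8 wf [-0.66  0.49 -2.14] [ 0.013  0.06  -0.012] q [37.3  7.3  1.5 84.3  0.  34.3]
wrist spatula_grip mark 0.79 [0.4556 0.3463 0.1438]
  rect 0.65 14924 0.1588 ((423.1313781738281, 345.5519104003906), (109.97480773925781, 22.091835021972656), 3.2061192989349365)
wrist fresh mark 0.81 [0.6023 0.1752 0.0212]
  rect 0.9 8800 0.0309 ((598.320556640625, 172.4002685546875), (110.84107971191406, 121.02896881103516), 11.896224975585938)
t 9.3 tcp [0.4553 0.3467 0.1314] [-1.7995e+02 -8.0000e-02 -1.7700e+02] open 0.0212 gf 52.8 wf [ 0.17  0.43 -1.58] [-0.025  0.106  0.026] q [37.3  7.3  1.5 84.4  0.  34.3]
top spatula_grip mark 0.85 [0.4518 0.3429 0.1497]
  rect 0.66 1096 0.1028 ((534.61083984375, 351.0440368652344), (103.49169921875, 57.7377815246582), 4.31784725189209)
top fresh mark 0.92 [0.6018 0.1724 0.0208]
  rect 0.65 2157 0.0314 ((602.4666748046875, 172.4976806640625), (122.16627502441406, 120.54417419433594), 11.646491050720215)
top rack mark 0.9 [ 0.5832 -0.3344  0.0017]
  rect 0.66 2911 0.0311 ((582.15576171875, -335.1372985839844), (140.0865020751953, 118.32074737548828), 8.495565414428711)
t 9.65 tcp [0.4556 0.347  0.1324] [-180.   -0. -177.] open 0.0212 gf 52.8 wf [ 0.81 -0.38 -1.54] [-0.021  0.118  0.014] q [37.3  7.2  1.6 84.4  0.  34.3]
scene spatula_grip mark 0.98 [0.453  0.3397 0.1429]
  rect 0.63 967 0.1031 ((536.455078125, 348.6465759277344), (107.71451568603516, 59.20641326904297), 4.135373115539551)
```

View pics/m4.png

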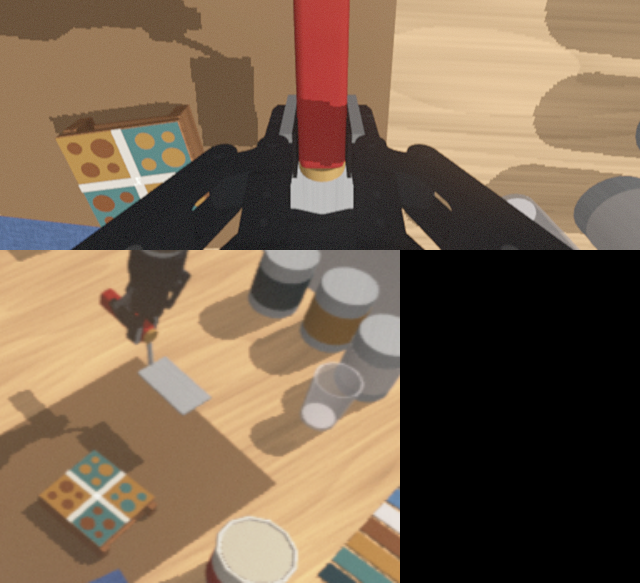

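```bash
cat > bat.py <<'E'
from h import *
c0=np.array([.602,.1725]);a=np.radians(11.8);F=np.array([[np.cos(a),np.sin(a)],[-np.sin(a),np.cos(a)]])
for c in ["wrist","scene","top"]:
    d=np.load(f"/tmp/{c}.npz")["d"]; P=cloud(d,np.ones_like(d,bool),c)
    L=(P[:,:2]-c0)@F.T*1000; z=P[:,2]*1000
    tp=(abs(L)<75).all(1)&(z>26)&(z<40)
    print(c,"top",cv2.minAreaRect(L[tp].astype(np.float32)),np.median(z[tp]))
    for s in (-1,1):
        m=(s*L[:,0]>50)&(s*L[:,0]<85)&(abs(L[:,1])<75)&(z>9)&(z<25)
        print(s,m.sum()); 
        h,e=np.histogram(L[m,1],np.arange(-76,77,4)); print(dict((int(b),int(n)) for b,n in zip(e,h) if n))
    if c!="wrist":
        m=(P[:,0]>.48)&(P[:,0]<.60)&(abs(P[:,1]-.35)<.04)&(abs(P[:,2]-.104)<.02)
        A=np.c_[P[m,:2]-P[m,:2].mean(0),np.ones(m.sum())]; s,*_=np.linalg.lstsq(A,P[m,2],rcond=None)
        print("blade slope deg",np.degrees(s[:2]),s[2],m.sum(),cv2.minAreaRect((P[m,:2]*1000).astype(np.float32)))
E
python3 bat.py
```

```text
wrist top ((-3.4505577087402344, 0.9158058166503906), (111.67975616455078, 120.98919677734375), 0.06344419717788696) 31.54987549718671
-1 408
{-60: 1, -56: 34, -52: 32, -48: 50, -44: 94, 44: 13, 48: 41, 52: 35, 56: 107, 60: 1}
1 0
{}
scene top ((2.097442626953125, -3.498065948486328), (121.76909637451172, 121.47256469726562), 89.87480926513672) 29.53345720081661
-1 7
{-64: 5, -60: 1, 32: 1}
1 89
{-64: 24, -60: 6, -56: 5, -52: 8, -28: 1, -24: 1, -20: 1, 12: 1, 16: 1, 24: 1, 36: 6, 40: 14, 44: 8, 48: 7, 52: 5}
blade slope deg [-1.31375681 -0.28861133] 0.10133846873244973 763 ((535.7820434570312, 348.9501037597656), (110.49446868896484, 60.23625946044922), 2.836516857147217)
top top ((1.1490097045898438, -0.23975372314453125), (120.26378631591797, 123.55243682861328), 89.84648895263672) 30.341193722692694
-1 21
{-60: 2, -56: 2, -52: 3, -48: 3, -40: 1, -32: 1, -8: 1, 28: 1, 40: 1, 44: 1, 48: 2, 52: 2, 56: 1}
1 28
{-72: 1, -60: 2, -56: 6, -52: 2, -48: 2, 4: 1, 16: 1, 40: 2, 44: 3, 48: 4, 52: 2, 56: 1, 72: 1}
blade slope deg [-0.77285235  0.20796536] 0.10065630437628481 933 ((534.1925048828125, 351.012451171875), (104.74728393554688, 57.7377815246582), 4.317846775054932)
```

{"name": "servo_tool", "arguments": {"moves": [[[0,0,-4],[0,0,0],0],[[0,0,-4],[0,0,0],0],[[0,-1,0],[0,0,0],0],[[0,0,0],[0,0,0],0]]}}

```text
time: 10.2
ee_pos: [0.4555, 0.3469, 0.1326]
tcp_rot: [180.0, 1.1, -169.1]
wrist_force: [0.3, 0.3, -1.3]
opening: 0.021
grasp_force: 52.7
```

```bash
python3 go.py .3888 .1301 .12 191
```

```text
t 10.2 turn [ 0.    1.06 -0.11] shift [ 0.1068 -0.2001  0.0126]
```

{"name": "servo_tool", "arguments": {"moves": [[[0,0,0],[0.015,-0.028,0],0],[[0,0,0],[0.0153,-0.0287,0.002],0],[[0,0,0],[0.0153,-0.0287,0.002],0],[[0,0,0],[0.0153,-0.0287,0.002],0],[[0,0,0],[0.0153,-0.0287,0.002],0],[[0,0,0],[0.0153,-0.0287,0.002],0],[[0,0,0],[0.0153,-0.0286,0.002],0],[[0,0,0],[0,0,0],0],[[0,0,0],[0,0,0],0]]}}

```text
time: 11.1
ee_pos: [0.3893, 0.1299, 0.119]
tcp_rot: [180.0, 1.1, -169.2]
wrist_force: [0.2, 0.5, -0.8]
opening: 0.021
grasp_force: 52.7
```

```bash
cat > rel.py <<'E'
from h import *
# blade vs board in the same camera; blade plane found near expected place from TCP
def rel(yaw,c0=(.602,.1725),by=11.8,ahead=(48,128)):
    o=get_obs(); p=o["ee_pos"]; a=np.radians(yaw); F=np.array([[np.cos(a),np.sin(a)],[-np.sin(a),np.cos(a)]])
    print("t",o["time"],p.round(4),o["tcp_rot"].round(2),"gf",o["grasp_force"],"wf",o["wrist_force"].round(1))
    for c in ["top","scene"]:
        im,d=camera(c); np.savez(f"/tmp/{c}.npz",im=im,d=d); P=cloud(d,np.ones_like(d,bool),c)
        L=(P[:,:2]-p[:2])@F.T*1000; z=(P[:,2]-p[2])*1000
        m=(L[:,0]>30)&(L[:,0]<150)&(abs(L[:,1])<45)&(abs(z+29)<8)
        if m.sum()>50:
            i=m&(L[:,0]>ahead[0])&(L[:,0]<ahead[1])&(abs(L[:,1])<26)
            s=np.linalg.lstsq(np.c_[L[i]-[[85,0]],np.ones(i.sum())],z[i],rcond=None)[0]
            print(c,"blade slope",np.degrees(s[:2]).round(2),"top z-TCP @85",s[2].round(2),i.sum(),"rect",cv2.minAreaRect(L[m].astype(np.float32)))
        m=(np.hypot(*(P[:,:2]-c0).T)<.095)&(P[:,2]>.025)&(P[:,2]<.042)
        r=cv2.minAreaRect(L[m].astype(np.float32)); print("   board in TCP frame",r,np.median(P[m,2]).round(4))
if __name__=="__main__":
    import sys; rel(float(sys.argv[1]))
E
python3 rel.py 11; python3 go.py .3888 .1301 .042 191
```

```text
t 11.1 [0.3893 0.1299 0.119 ] [ 179.98    1.08 -169.16] gf 52.747891545295715 wf [ 0.2  0.5 -0.8]
top blade slope [0.78 0.25] top z-TCP @85 -29.12 437 rect ((96.70401763916016, 0.3217315673828125), (56.42558288574219, 70.428466796875), 89.37454223632812)
   board in TCP frame ((219.0435333251953, 1.1127815246582031), (127.543212890625, 120.25773620605469), 0.855782687664032) 0.0301
scene blade slope [1.13 0.13] top z-TCP @85 -29.94 543 rect ((83.31914520263672, -2.1886959075927734), (59.2988166809082, 104.65618133544922), 89.79113006591797)
   board in TCP frame ((222.81640625, -2.2664718627929688), (123.8156967163086, 129.00404357910156), 89.86675262451172) 0.0295
t 11.2 turn [ 0.02  1.05 -0.03] shift [ 0.0008 -0.0005  0.0768]
```

{"name": "servo_tool", "arguments": {"moves": [[[0,1.05,0],[0,0,0],0],[[0,0,0],[0,0,0.02],0],[[0,0,0],[0,0,0.02],0],[[0,0,0],[0,0,0.02],0],[[0,0,0],[0,0,0.016],0],[[0,0,0],[0,0,0],0],[[0,0,0],[0,0,0],0]]}}

```text
time: 11.9
ee_pos: [0.3892, 0.1306, 0.0428]
tcp_rot: [-180.0, -0.1, -169.0]
wrist_force: [-0.2, -0.1, -1.2]
opening: 0.0212
grasp_force: 52.7
```

```bash
python3 rel.py 11; python3 go.py .5051 .1526 .043 191; python3 -c "
import numpy as np,cv2
im=np.load('/tmp/scene.npz')['im'][100:270,320:480,::-1]; cv2.imwrite('pics/s5.png',cv2.resize(im,None,fx=3,fy=3))"
```

```text
t 11.9 [0.3892 0.1306 0.0428] [-1.7999e+02 -1.1000e-01 -1.6897e+02] gf 52.697049379348755 wf [-0.2 -0.1 -1.2]
top blade slope [-0.35 -0.33] top z-TCP @85 -30.7 305 rect ((114.48001098632812, -1.7164115905761719), (86.09422302246094, 69.70934295654297), 86.6806640625)
   board in TCP frame ((218.27285766601562, 0.44795989990234375), (125.9486083984375, 120.2456283569336), 0.8201115727424622) 0.0301
scene blade slope [-0.16 -0.27] top z-TCP @85 -30.91 505 rect ((83.01021575927734, -1.4076976776123047), (105.02180480957031, 60.11800765991211), 0.7606425285339355)
   board in TCP frame ((219.93756103515625, -2.819622039794922), (125.24910736083984, 122.12889862060547), 0.5199947357177734) 0.0295
t 12.0 turn [0.01 0.   0.02] shift [-0.1174 -0.0005  0.0006]
```

View pics/s5.png

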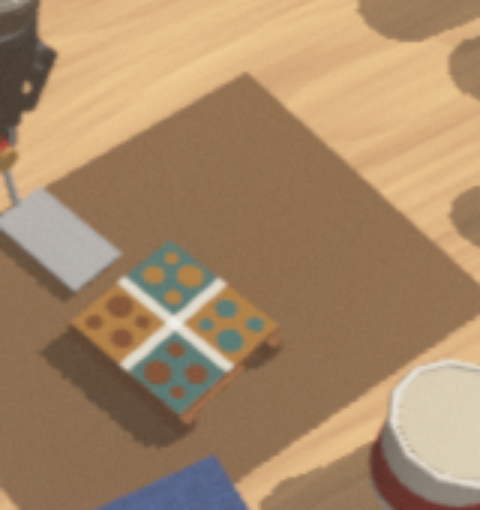

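The blade at (60,240) is low, level and in line with the board at (175,322). I'm sliding it in.

{"name": "servo_tool", "arguments": {"moves": [[[0,0,0],[-0.01,-0.0005,0],0],[[0,0,0],[-0.012,0,0],0],[[0,0,0],[-0.012,0,0],0],[[0,0,0],[-0.012,0,0],0],[[0,0,0],[-0.012,0,0],0],[[0,0,0],[-0.012,0,0],0],[[0,0,0],[-0.012,0,0],0],[[0,0,0],[-0.012,0,0],0],[[0,0,0],[-0.012,0,0],0],[[0,0,0],[-0.012,0,0],0],[[0,0,0],[0,0,0],0],[[0,0,0],[0,0,0],0]]}}

```text
time: 13.2
ee_pos: [0.505, 0.1522, 0.0423]
tcp_rot: [-180.0, -0.1, -169.0]
wrist_force: [-0.2, -0.2, -1.4]
opening: 0.0213
grasp_force: 52.7
```

```bash
python3 rel.py 11; python3 go.py .5051 .1531 .043 191;python3 -c "
import numpy as np,cv2
im=np.load('/tmp/scene.npz')['im'][100:270,320:480,::-1]; cv2.imwrite('pics/s6.png',cv2.resize(im,None,fx=3,fy=3))"
```

```text
t 13.2 [0.505  0.1522 0.0423] [-1.8000e+02 -9.0000e-02 -1.6901e+02] gf 52.71260440349579 wf [-0.2 -0.2 -1.4]
   board in TCP frame ((102.55618286132812, 1.1131134033203125), (121.94852447509766, 125.26010131835938), 89.3172836303711) 0.03
   board in TCP frame ((93.67636108398438, -1.4950714111328125), (123.24736785888672, 146.61293029785156), 89.7011947631836) 0.0294
t 13.3 turn [-0.   -0.08 -0.  ] shift [-0.0006  0.0009 -0.0006]
```

View pics/s6.png

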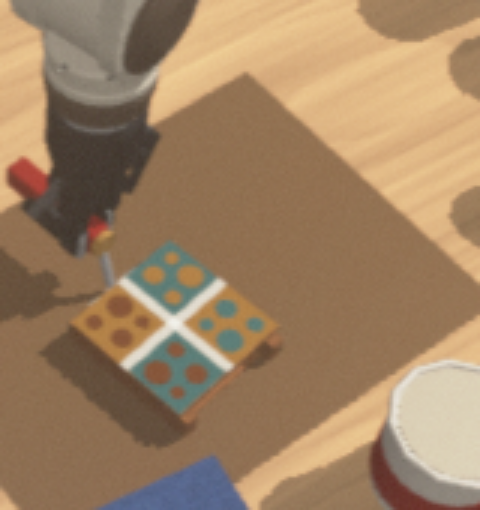

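The blade is under the board without contact: the board hasn't moved and the force is unchanged. I'm lifting gently.

{"name": "servo_tool", "arguments": {"moves": [[[0,0,0],[0,0,-0.004],0],[[0,0,0],[0,0,-0.003],0],[[0,0,0],[0,0,-0.002],0],[[0,0,0],[0,0,-0.002],0],[[0,0,0],[0,0,-0.002],0],[[0,0,0],[0,0,-0.002],0],[[0,0,0],[0,0,-0.002],0],[[0,0,0],[0,0,-0.003],0],[[0,0,0],[0,0,-0.004],0],[[0,0,0],[0,0,-0.004],0],[[0,0,0],[0,0,0],0],[[0,0,0],[0,0,0],0]]}}

```text
time: 14.5
ee_pos: [0.5052, 0.1522, 0.0706]
tcp_rot: [180.0, -0.0, -169.0]
wrist_force: [0.5, -0.6, -2.7]
opening: 0.021
grasp_force: 52.7
```

```bash
cat > brd.py <<'E'
from h import *
import sys
# pose of the carried board: fit in both cameras, in TCP frame with given yaw
def brd(yaw):
    o=get_obs(); p=o["ee_pos"]; a=np.radians(yaw); F=np.array([[np.cos(a),np.sin(a)],[-np.sin(a),np.cos(a)]])
    print("t",o["time"],p.round(4),o["tcp_rot"].round(2),"gf",o["grasp_force"],"wf",o["wrist_force"].round(1))
    for c in ["top","scene"]:
        im,d=camera(c); np.savez(f"/tmp/{c}.npz",im=im,d=d)
        for r in cut_out("fresh",c)[:1]:
            P=cloud(d,r["mask"],c); L=(P[:,:2]-p[:2])@F.T*1000; z=(P[:,2]-p[2])*1000
            i=abs(z-np.median(z))<6; s=np.linalg.lstsq(np.c_[L[i]-np.median(L[i],0),np.ones(i.sum())],z[i],rcond=None)[0]
            print(c,r["score"],"slope",np.degrees(s[:2]).round(2),"z-TCP",s[2].round(1),"rect",cv2.minAreaRect(L[i].astype(np.float32)),"world",P[i].mean(0).round(4))
brd(float(sys.argv[1]))
E
python3 brd.py 11
```

```text
t 14.5 [0.5052 0.1522 0.0706] [ 1.80e+02 -3.00e-02 -1.69e+02] gf 52.667450308799744 wf [ 0.5 -0.6 -2.7]
top 0.87 slope [-0.57  0.5 ] z-TCP -25.2 rect ((100.00495910644531, 0.9076347351074219), (118.42606353759766, 119.50406646728516), 0.39792659878730774) world [0.6339 0.1492 0.0457]
scene 0.59 slope [-0.11  0.19] z-TCP -25.7 rect ((99.08575439453125, -2.1490516662597656), (124.49654388427734, 123.05598449707031), 1.2842440605163574) world [0.6071 0.1676 0.045 ]
```

{"name": "servo_tool", "arguments": {"moves": [[[0,0,0.2],[0,0,-0.003],0],[[0,0,0.5],[0,0,-0.006],0],[[0,0,0.5],[0,0,-0.008],0],[[0,0,0.6],[0,0,-0.01],0],[[0,0,0.6],[0,0,-0.008],0],[[0,0,0.4],[0,0,-0.006],0],[[0,0,0.2],[0,0,-0.003],0],[[0,0,0],[0,0,0],0],[[0,0,0],[0,0,0],0]]}}

```text
time: 15.6
ee_pos: [0.505, 0.1522, 0.1142]
tcp_rot: [-180.0, -0.1, -172.0]
wrist_force: [-0.2, -0.3, -2.2]
opening: 0.0213
grasp_force: 52.7
```

```bash
python3 go.py .4833 -.3491 .115 188
```

```text
t 15.6 turn [-0.   -0.08  0.  ] shift [ 0.0912 -0.4934 -0.0008]
```

{"name": "servo_tool", "arguments": {"moves": [[[0,0,0],[0.0007,-0.004,0],0],[[0,0,0],[0.0015,-0.008,0],0],[[0,0,0],[0.0022,-0.012,0],0],[[0,0,0],[0.003,-0.016,0],0],[[0,0,0],[0.0036,-0.0197,0],0],[[0,0,0],[0.0036,-0.0197,0],0],[[0,0,0],[0.0036,-0.0197,0],0],[[0,0,0],[0.0036,-0.0197,0],0],[[0,0,0],[0.0036,-0.0197,0],0],[[0,0,0],[0.0036,-0.0197,0],0],[[0,0,0],[0.0036,-0.0197,0],0],[[0,0,0],[0.0036,-0.0197,0],0]]}}

```text
time: 16.8
ee_pos: [0.4963, -0.0502, 0.1145]
tcp_rot: [-180.0, -0.1, -172.0]
wrist_force: [-0.7, 0.3, -3.4]
opening: 0.0215
grasp_force: 52.6
```

{"name": "servo_tool", "arguments": {"moves": [[[0,0,0],[0.0037,-0.0197,0],0],[[0,0,0],[0.0037,-0.0197,0],0],[[0,0,0],[0.0037,-0.0197,0],0],[[0,0,0],[0.0037,-0.0197,0],0],[[0,0,0],[0.0037,-0.0197,0],0],[[0,0,0],[0.0037,-0.0197,0],0],[[0,0,0],[0.0037,-0.0197,0],0],[[0,0,0],[0.0037,-0.0197,0],0],[[0,0,0],[0.0037,-0.0197,0],0],[[0,0,0],[0.0037,-0.0197,0],0],[[0,0,0],[0.0037,-0.0197,0],0],[[0,0,0],[0.0037,-0.0197,0],0]]}}

```text
time: 18.0
ee_pos: [0.4848, -0.2904, 0.1145]
tcp_rot: [-180.0, -0.1, -172.0]
wrist_force: [0.2, -0.4, -2.6]
opening: 0.0211
grasp_force: 52.6
```

{"name": "servo_tool", "arguments": {"moves": [[[0,0,0],[0.0035,-0.0187,0],0],[[0,0,0],[0.003,-0.016,0],0],[[0,0,0],[0.0022,-0.012,0],0],[[0,0,0],[0.0015,-0.008,0],0],[[0,0,0],[0.0007,-0.004,0],0],[[0,0,0],[0,0,0],0],[[0,0,0],[0,0,0],0],[[0,0,0],[0,0,0],0]]}}

```text
time: 18.8
ee_pos: [0.4832, -0.3479, 0.1146]
tcp_rot: [180.0, -0.1, -172.0]
wrist_force: [-0.1, -0.4, -2.7]
opening: 0.0215
grasp_force: 52.6
```

```bash
python3 brd.py 8; python3 look.py top t7 fresh rack; python3 look.py scene s7 rack;python3 go.py .4833 -.3491 .115 188
```

```text
t 18.8 [ 0.4832 -0.3479  0.1146] [ 1.7999e+02 -5.0000e-02 -1.7196e+02] gf 52.597097754478455 wf [-0.1 -0.4 -2.7]
top 0.88 slope [-0.39  0.03] z-TCP -24.4 rect ((98.76499938964844, 1.9244003295898438), (120.3403091430664, 121.03985595703125), 1.1151676177978516) world [ 0.5802 -0.3316  0.0902]
scene 0.84 slope [-0.23  0.1 ] z-TCP -25.2 rect ((100.40715789794922, -1.3446617126464844), (124.5799331665039, 119.72115325927734), 0.9452707767486572) world [ 0.5866 -0.3358  0.0894]
t 19.0 tcp [ 0.4832 -0.3481  0.1147] [-1.7999e+02 -4.0000e-02 -1.7198e+02] open 0.0211 gf 52.6 wf [-0.3  -0.69 -2.98] [-0.071  0.119 -0.047] q [-35.8  10.5   3.3  82.8  -0.  -43.8]
top fresh mark 0.72 [ 0.5789 -0.3328  0.0819]
  rect 0.8 2255 0.0915 ((580.4857788085938, -332.8448486328125), (120.70307159423828, 122.51483917236328), 8.65412712097168)
  rect 0.78 801 0.0325 ((573.7191162109375, -284.09820556640625), (138.8701171875, 14.920174598693848), 9.105223655700684)
t 19.25 tcp [ 0.4831 -0.3484  0.1146] [-1.80e+02 -5.00e-02 -1.72e+02] open 0.0208 gf 52.6 wf [ 0.02  0.34 -2.73] [-0.026  0.155 -0.016] q [-35.8  10.5   3.3  82.8  -0.  -43.8]
scene rack mark 0.91 [ 5.846e-01 -3.375e-01 -4.000e-04]
  rect 0.68 1823 0.0299 ((636.6226196289062, -329.813720703125), (37.9117431640625, 115.54751586914062), 9.070796012878418)
t 19.4 turn [-0.   -0.05 -0.  ] shift [-0.0001 -0.0007 -0.0004]
```

View pics/s7.png

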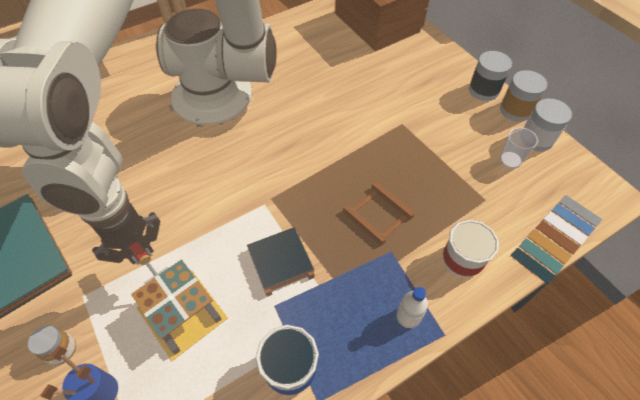

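The board sits centrally on the blade at (175,297), over the rack. It needs about 1 mm forward and 2 mm right; yaw matches. I'm correcting that and lowering.

{"name": "servo_tool", "arguments": {"moves": [[[0,0,0],[-0.0005,-0.001,0],0],[[0,0,0],[-0.0005,-0.0009,0.002],0],[[0,0,0],[0,0,0.006],0],[[0,0,0],[0,0,0.009],0],[[0,0,0],[0,0,0.009],0],[[0,0,0],[0,0,0.006],0],[[0,0,0],[0,0,0.003],0],[[0,0,0],[0,0,0.001],0],[[0,0,0],[0,0,0],0],[[0,0,0],[0,0,0],0]]}}

```text
time: 20.4
ee_pos: [0.4845, -0.3503, 0.079]
tcp_rot: [-180.0, -0.0, -172.0]
wrist_force: [-0.5, -0.4, -2.6]
opening: 0.021
grasp_force: 52.6
```

```bash
python3 brd.py 8; python3 look.py top t8 fresh rack; python3 look.py scene s8 rack fresh;python3 go.py .4845 -.3503 .046 188
```

```text
t 20.4 [ 0.4845 -0.3503  0.079 ] [-1.7997e+02 -2.0000e-02 -1.7200e+02] gf 52.59596586227417 wf [-0.5 -0.4 -2.6]
top 0.66 slope [-0.26 -0.06] z-TCP -24.7 rect ((98.58013153076172, 1.7494964599609375), (120.6087875366211, 121.17921447753906), 0.503031313419342) world [ 0.5815 -0.3343  0.0543]
scene 0.82 slope [-0.09  0.06] z-TCP -25.2 rect ((102.07553100585938, -1.6095809936523438), (122.71771240234375, 119.65406799316406), 1.4527217149734497) world [ 0.5882 -0.3384  0.0538]
t 20.6 tcp [ 0.4844 -0.3502  0.0788] [-1.7998e+02 -3.0000e-02 -1.7200e+02] open 0.0216 gf 52.6 wf [-0.34  0.76 -2.47] [-0.049  0.148  0.028] q [-35.8  11.2   0.2  79.   -0.  -43.9]
top fresh mark 0.83 [ 0.5763 -0.3353  0.042 ]
  rect 0.57 2099 0.0556 ((581.4322509765625, -335.02239990234375), (119.85018920898438, 122.1410140991211), 8.490241050720215)
  rect 0.91 795 0.0329 ((581.7850952148438, -333.722900390625), (140.11447143554688, 115.79048156738281), 8.343794822692871)
t 20.85 tcp [ 0.4843 -0.3502  0.0786] [-1.7999e+02 -5.0000e-02 -1.7200e+02] open 0.0211 gf 52.6 wf [-0.82  0.4  -1.82] [-0.033  0.189 -0.022] q [-35.9  11.2   0.2  79.   -0.  -43.8]
scene rack mark 0.82 [ 0.5873 -0.3362 -0.0016]
  rect 0.61 1394 0.0292 ((646.7133178710938, -328.2375793457031), (22.05872344970703, 115.5934066772461), 9.791996002197266)
scene fresh mark 0.91 [ 0.5831 -0.3385  0.0455]
  rect 0.86 3220 0.0541 ((583.7494506835938, -337.59478759765625), (125.38664245605469, 120.29573059082031), 9.173002243041992)
t 21.1 turn [-0.   -0.05  0.  ] shift [-0.0002 -0.0002  0.0326]
```

{"name": "servo_tool", "arguments": {"moves": [[[0,0,0],[0,0,0.003],0],[[0,0,0],[0,0,0.005],0],[[0,0,0],[0,0,0.004],0],[[0,0,0],[0,0,0.002],0],[[0,0,0],[0,0,0.002],0],[[0,0,0],[0,0,0.002],0],[[0,0,0],[0,0,0.002],0],[[0,0,0],[0,0,0.003],0],[[0,0,0],[0,0,0.005],0],[[0,0,0],[0,0,0.0045],0],[[0,0,0],[0,0,0],0],[[0,0,0],[0,0,0],0]]}}

```text
time: 22.3
ee_pos: [0.4842, -0.3501, 0.0459]
tcp_rot: [180.0, -0.1, -172.0]
wrist_force: [-0.5, 0.3, -0.7]
opening: 0.0214
grasp_force: 52.7
```

```bash
python3 brd.py 8;python3 go.py .4845 -.3503 .046 188
```

```text
t 22.3 [ 0.4842 -0.3501  0.0459] [ 1.7999e+02 -7.0000e-02 -1.7200e+02] gf 52.66192853450775 wf [-0.5  0.3 -0.7]
top 0.88 slope [ 0.01 -0.  ] z-TCP -9.8 rect ((98.777587890625, 1.1750602722167969), (119.97854614257812, 122.39794921875), 0.7465856075286865) world [ 0.5815 -0.3334  0.0361]
scene 0.78 slope [ 0.01 -0.06] z-TCP -10.4 rect ((101.77737426757812, -1.5370674133300781), (122.89344024658203, 119.79127502441406), 0.9579101800918579) world [ 0.5878 -0.3383  0.0355]
t 22.5 turn [-0.02 -0.04 -0.  ] shift [-0.0001 -0.0001  0.0003]
```

{"name": "servo_tool", "arguments": {"moves": [[[0,0,0],[0.006,0,0],0],[[0,0,0],[0.01,0,0],0],[[0,0,0],[0.012,0,0],0],[[0,0,0],[0.012,0,0],0],[[0,0,0],[0.012,0,0],0],[[0,0,0],[0.012,0,0],0],[[0,0,0],[0.012,0,0],0],[[0,0,0],[0.012,0,0],0],[[0,0,0],[0.012,0,0],0],[[0,0,0],[0.012,0,0],0],[[0,0,0],[0.012,0,0],0],[[0,0,0],[0.012,0,0],0]]}}

```text
time: 23.7
ee_pos: [0.3486, -0.3692, 0.0462]
tcp_rot: [-180.0, -0.0, -172.0]
wrist_force: [-0.2, -0.1, -2.0]
opening: 0.0211
grasp_force: 52.7
```

{"name": "servo_tool", "arguments": {"moves": [[[0,0,0],[0.014,0,0],0],[[0,0,0],[0.016,0,0],0],[[0,0,0],[0.016,0,0],0],[[0,0,0],[0.01,0,0],0],[[0,0,0],[0,0,0],0],[[0,0,0],[0,0,0],0]]}}

```text
time: 24.3
ee_pos: [0.2941, -0.3771, 0.0464]
tcp_rot: [-180.0, -0.0, -172.0]
wrist_force: [0.3, -0.5, -1.7]
opening: 0.0211
grasp_force: 52.7
```

```bash
python3 look.py top t9 fresh rack other; python3 rel.py 8; python3 go.py .296 -.377 .034 188
```

```text
t 24.3 tcp [ 0.2941 -0.3771  0.0464] [-1.7998e+02 -3.0000e-02 -1.7204e+02] open 0.0211 gf 52.7 wf [ 0.3  -0.46 -1.71] [-0.021  0.063  0.029] q [-52.   -4.3 -19.7  74.6  -0.  -60. ]
top fresh mark 0.79 [ 0.5823 -0.338   0.0267]
  rect 0.63 1146 0.0196 ((370.7696228027344, -365.36676025390625), (106.62390899658203, 58.07765197753906), 8.278326034545898)
  rect 0.83 722 0.0303 ((582.0579833984375, -334.7294921875), (139.452880859375, 116.85890197753906), 8.909628868103027)
top other mark 0.55 [ 0.5902 -0.0951  0.021 ]
  rect 0.64 2049 0.0314 ((590.2406005859375, -93.46842193603516), (119.74576568603516, 119.63455963134766), 81.99821472167969)
t 24.65 [ 0.2944 -0.3768  0.0462] [ 1.7999e+02 -5.0000e-02 -1.7197e+02] gf 52.72985637187958 wf [ 0.1  0.1 -0.7]
top blade slope [-0.7   0.48] top z-TCP @85 -30.62 600 rect ((80.67539978027344, 1.0578117370605469), (57.966434478759766, 100.25823211669922), 89.74943542480469)
   board in TCP frame ((383.43621826171875, 500.8030090332031), (129.054443359375, 115.54983520507812), 2.9322330951690674) 0.0263
scene blade slope [0.02 0.11] top z-TCP @85 -31.54 655 rect ((82.7458267211914, -2.111417770385742), (105.27091217041016, 55.66354751586914), 0.20593573153018951)
   board in TCP frame ((387.2025146484375, 496.341796875), (127.79495239257812, 115.04130554199219), 3.849285364151001) 0.0258
t 24.75 turn [ 0.01 -0.05  0.02] shift [-0.0016 -0.0005  0.0122]
```

View pics/t9.png

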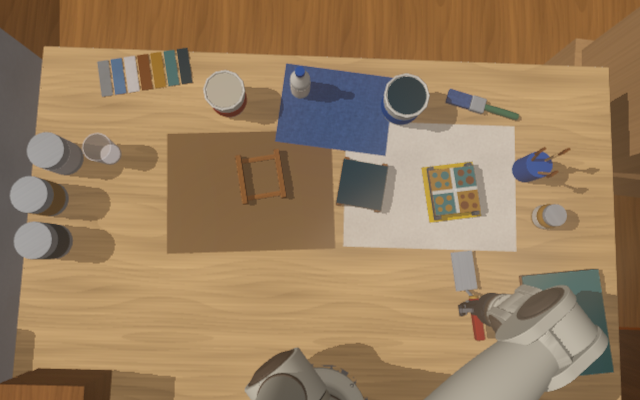

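The sample rests on the rack at (453,190), and the blade at (463,270) is clear on bare bench. I'm laying the spatula down.

{"name": "servo_tool", "arguments": {"moves": [[[0,0,0],[0,0,0.004],0],[[0,0,0],[0,0,0.004],0],[[0,0,0],[0,0,0.002],0],[[0,0,0],[0,0,0.002],0],[[0,0,0],[0,0,0.001],0],[[0,0,0],[0,0,0],0],[[0,0,0],[0,0,0],0]]}}

```text
time: 25.45
ee_pos: [0.2941, -0.377, 0.0335]
tcp_rot: [-180.0, -0.0, -172.0]
wrist_force: [-0.7, 1.4, 2.1]
opening: 0.0215
grasp_force: 53.0
```

Light contact with the bench. I'm releasing and retreating upward.

{"name": "servo_tool", "arguments": {"moves": [[[0,0,0],[0,0,0],30],[[0,0,0],[0,0,0],40],[[0,0,0],[0,0,0],60],[[0,0,0],[0,0,0],70],[[0,0,0],[0,0,0],80],[[0,0,0],[0,0,0],80],[[0,0,0],[0,0,-0.02],80],[[0,0,0],[0,0,-0.03],80],[[0,0,0],[0,0,-0.04],80],[[0,0,0],[0,0,-0.04],80],[[0,0,0],[0,0,-0.03],80],[[0,0,0],[0,0,0],80]]}}

```text
time: 26.65
ee_pos: [0.2952, -0.3781, 0.1977]
tcp_rot: [-179.7, 0.1, -172.0]
wrist_force: [-0.5, -0.0, 0.3]
opening: 0.0684
grasp_force: 0.0
```

```bash
python3 look.py wrist w10 spatula_grip; python3 look.py scene s10 fresh rack spatula_grip; python3 - <<'E'
from h import *
P0=cv2.imread('pics/s10.png'); w_=cv2.imread('pics/w10.png')
cv2.imwrite('pics/m10.png',np.hstack([cv2.resize(P0,(400,250)),cv2.resize(w_,(400,250))]))
for c in ["scene","wrist"]:
    d=np.load(f"/tmp/{c}.npz")["d"]; P=cloud(d,np.ones_like(d,bool),c)
    L=(P[:,:2]-[.582,-.335])@np.array([[.988,-.1547],[.1547,.988]])
    m=(abs(L)<.09).all(1)&(P[:,2]>.0335)&(P[:,2]<.045); 
    if m.sum()>50: print(c,cv2.minAreaRect((P[m,:2]*1000).astype(np.float32)),np.median(P[m,2]))
E
```

```text
t 26.65 tcp [ 0.2952 -0.3781  0.1977] [-1.7967e+02  1.4000e-01 -1.7200e+02] open 0.0684 gf 0.0 wf [-0.45 -0.01  0.31] [0.032 0.012 0.02 ] q [-52.   -5.6  -4.1  91.1  -0.  -60. ]
wrist spatula_grip mark 0.61 [ 0.2925 -0.3777  0.0448]
  rect 0.66 6083 0.0555 ((260.325439453125, -378.9683532714844), (108.4986801147461, 22.11362075805664), 8.33611011505127)
t 26.8 tcp [ 0.2942 -0.3767  0.1926] [ 1.7997e+02 -7.0000e-02 -1.7200e+02] open 0.068 gf 0.0 wf [-0.37 -0.07 -1.01] [0.013 0.025 0.019] q [-52.   -5.4  -4.6  90.9  -0.  -60. ]
scene fresh mark 0.63 [ 0.5838 -0.3343  0.028 ]
  rect 0.79 3091 0.0363 ((584.5731811523438, -337.56146240234375), (123.10932159423828, 119.42548370361328), 8.553594589233398)
  rect 0.92 1385 0.0306 ((586.6004638671875, -337.2653503417969), (139.9266357421875, 119.94631958007812), 8.753223419189453)
scene spatula_grip mark 0.78 [ 0.292  -0.3812  0.049 ]
  rect 0.63 1418 0.0167 ((323.7332458496094, -376.4027099609375), (8.200223922729492, 8.70021915435791), 79.8073959350586)
scene ((585.7108154296875, -337.41015625), (121.56038665771484, 119.61608123779297), 8.998909950256348) 0.035674731844994034
```

View pics/m10.png

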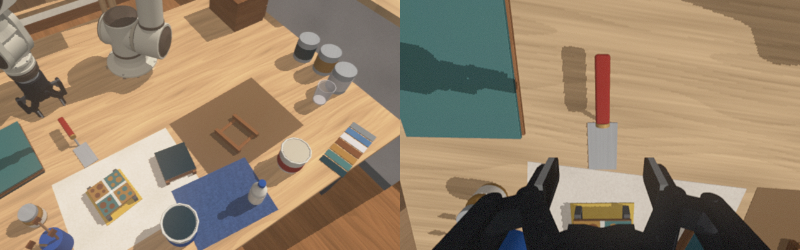

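The spatula lies flat on the bench, with its handle at (602,90) in the wrist half. The sample is square and centred on the rack to within about 1–2 mm, and nothing is touching the robot. I'm handing the job in.

```bash
python3 -c "
from workcell import *
print(job_done())"
```

```text
the job is handed in; nothing more can be done
None
```

The fresh sample is on the rack's two rails, face up, level, square and centred to about 2 mm, the spatula is flat on the bench, the teal sample wasn't moved, and the job was handed in at about 27 s (the verdict wasn't shown).

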